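# Let the bottle trolley roll down the serving rack and catch it without toppling the bottle

### The job

Push the blue pad all the way down so that the stop sinks and the trolley with the slim bottle rolls off by itself. Keep clear of the trolley until its red bumper rolls over the green strip; then catch it softly with the fingers on the bumper, moving along with it at nearly its own speed and slowing it down gradually, so that it comes to a standstill with the bumper over the strip, and hold it still there for 3 seconds. Then let it down slowly to the end buffer and take the hand away: the bottle must stay standing, never touched and never rocked near to toppling, and the mug, the jar and the bowl stay where they are.

Things in the scene. Friction and masses are not known exactly. Their poses are not given: they have to be found in the camera images.
- rack: wooden rack fixed on the counter, 120 mm wide (rack x), from y = +280 mm (high end) to y = -340 mm (low end); origin on the counter, z up. Its deck falls 0.05 rad towards -y: running surface 50 mm above the origin at y = 0, 64 mm at the high end, 33 mm at the low end. Side rails at x = +-57 mm (6 mm thick) rise 12 mm above the surface, a rubber end buffer at the low end 14 mm
- strip_mid (a point): middle of the green strip painted on the deck, at rack y = -145 mm. The strip is 230 mm long down the slope, from rack y = -30 mm to y = -260 mm; the bumper's downhill face is over it while the trolley's joint reads 0.15 to 0.38
- trolley (a joint): run of the trolley down the deck (rack -y) in m: 0 = start at the stop, 0.44 = end buffer. It cannot leave its rails. Trolley 0.5 kg plus bottle (each +-15 %), friction 0.1 N, damping 0.8 N s/m: freed it starts with about 0.36 m/s2, enters the strip after about 1 s with about 0.25 m/s and would reach 0.33 m/s; about 0.4 N holds it
- bumper (a point): middle of the upper edge of the trolley's red bumper, on its downhill face. The bumper is an upright plate 90 mm wide, 8 mm thick, from 20 to 68 mm above the running surface; at the start its face is at rack y = +120 mm. Behind it lies the level white tray, 140 mm long, top 30 mm above the running surface under the bumper
- bottle: slim brown bottle, 26 mm in diameter, 220 mm high, 0.3 kg, centre of mass 118 mm up, standing loose on the tray 110 mm behind the bumper's face; origin under its middle. It topples when the trolley's speed changes suddenly by about 0.13 m/s or by more than 1 m/s2 for long
- stop (a joint): press-down stop: a steel bar across the deck in front of the trolley that sinks straight down with its blue pad. 0 m = up, holds the trolley; 0.018 m = fully down; the trolley is free from about 0.008 on. It stays where it is left; about 3 N pushes it, more if pushed fast
- pad_top (a point): middle of the top of the blue pad that works the stop, 40 by 40 mm, outside the far side rail: rack x = +112 mm, y = +59 mm, z = 96 mm while up; sinks 18 mm with the stop
- mug: white mug, 80 mm across, 85 mm high, a bystander; origin under its middle
- jar: glass jar with a steel cap, 70 mm across, 100 mm high, a bystander; origin under its middle
- bowl: blue bowl, 110 mm across, 50 mm high, a bystander; origin under its middle
There are look-alikes about, which are no part of the job. What is shaped like the bottle but orange or turquoise is not meant.

How it is judged:
On the way, in this order (a step that is already met when the one before it is completed fails the run):
1. stop pushed down and the trolley rolling freely, untouched, over the green strip (value of joint stop above 0.014 m and value of joint trolley between 0.14 and 0.37 m and velocity of joint trolley above 0.2 m/s and contact force between trolley and the fingers below 0.05 N).
2. trolley slowed down gradually over the green strip, the fingers giving way with it (not stopped short or knocked down to a crawl) (value of joint trolley between 0.14 and 0.39 m and velocity of joint trolley between 0.13 and 0.19 m/s), for 0.07 s.
3. trolley caught and kept still with its bumper over the green strip for 3 s (2.5 s are enough) (value of joint trolley between 0.14 and 0.39 m and velocity of joint trolley between -0.02 and 0.02 m/s), for 2.5 s.
At the end, for the whole second after the job is handed in: the trolley stands at the end buffer (within 15 mm) and at rest (under 20 mm/s), the stop is still down (over 14 mm), the bottle stands upright (within 0.05 rad) and at rest in its place on the tray (within 15 mm) (value of joint trolley above 0.425 m and velocity of joint trolley below 0.02 m/s and value of joint stop above 0.014 m and angle between bottle's own z axis and vertical below 0.05 rad and linear speed of bottle below 0.02 m/s and horizontal distance between bottle and bumper between 0.095 and 0.125 m); the robot touches nothing.
It fails at once if the trolley is touched before its bumper reaches the green strip ((contact force between trolley and the fingers above 0.3 N or contact force between trolley and the arm above 0.3 N) and value of joint trolley below 0.135 m).
It fails at once if the bottle rocks far or topples (over 0.1 rad) (angle between bottle's own z axis and vertical above 0.1 rad).
It fails at once if the bottle is touched by the robot (contact force between bottle and the fingers above 0.3 N or contact force between bottle and the arm above 0.3 N).
It fails at once if the mug, jar or bowl is moved (distance of any of mug, jar, bowl from where it was at the start of the episode above 0.02 m).
It also fails if it takes over 42 s, if anything falls off the work surface, if the arm or the gripper's body presses on something with over 40 N, if the wrist force passes 120 N, or if a joint passes its speed limit or range.

### The arm

A 7-joint arm with a two-finger parallel gripper is mounted at the origin on the work surface. World frame = base frame: x ahead of the robot, y to its left, z up, the work surface at z = 0. Lengths are in m, angles in rad, forces in N, time in s.
With the tool pointing down it reaches from about 0.4 to 0.85 m from the base axis. Payload 4.5 kg.
Tool frame: the origin (TCP) lies at the very end of the fingers, on their centre line; the grasp point (between the pads) lies 19 mm behind it; z points along the fingers, y is the line along which they close (so a half turn about z gives the same grasp; the last joint's range is limited). The gripper opens to 88 mm and grips with 3 to 60 N. Pads are 18 mm wide; open, the fingers measure 123 mm over their backs; the gripper's body (75 mm by 187 mm) begins 45 mm behind the grasp point.
Start: joints at [1.141, 0.689, -0.195, 1.565, 0.157, 0.902, -0.215], TCP at [0.28, -0.559, 0.239] pointing down, gripper open.
Joint ranges: [-3.01, 3.01], [-0.46, 2.08], [-1.47, 1.51], [0.13, 2.56], [-1, 4.14], [0.04, 2.09], [-2.66, 2.66]. Speed limits (rad/s): [2.57, 2.57, 3.14, 3.14, 3.14, 3.14, 3.14].

### API

Orientations are given as a unit quaternion [x, y, z, w].
In Python, from plant import r gives the robot as it stands. The module is installed in compiled form; this text tells all that it offers.
- The arm moves only by the shell command python3 -m pendant 'ROWS' [FORCE]. ROWS is JSON, one flat list of numbers, 7 for each row, row after row: the opening, from 0 (shut) to 1 (fully open), then the shift along the tool's x, y, z scaled (see below), then the turn, a rotation vector about the tool's x, y, z scaled (see below). A call has 1 to 12 rows; each row is the pose to reach, as a shift and turn from the pose commanded when the call began, along the tool's axes at that moment; what a row does not reach only later rows make up. The controller multiplies each number of a shift by 0.15 m and each number of a turn by pi/2 rad. A row lasts 1/10 s, in which the tool goes at most 50 mm and 8.59 degrees, less where a joint would pass 70% of its speed; a pose out of reach is approached as far as the arm can. A call with a number of a shift or a turn outside -1 to 1 is refused whole. A call with a gripper value outside its range is refused whole. The fingers move at their own pace and stop on an object; FORCE is the grip in N (left out, the last holds). Time passes only in rows, so rows that repeat a pose let the fingers close. It gives the time, the measured TCP pose, the force, the opening and the grip force at its end, in the units of the state.
- r.get_state(): the state, without advancing time (a new reading comes with each control period).
- r.snapshot(name): name is "scene" or "top" or "wrist"; returns a dict with "img" (480x640x3 uint8, red, green, blue), "mtx" (3x3 intrinsics, pixels), "cam_to_world" (4x4, takes a point from camera to world coordinates). Camera axes: x right, y up, looking along -z (the intrinsics and any distortion apply to the point x, -y, -z); pixel columns grow to the right and rows downward; lengths in m; the calibration is good to about 2 mm. A picture is of the moment at which its call begins. There is no depth.
- r.finish_job(): hands the job in; it is judged then, once.
The state is a dict: "clock": time; "q": joint angles; "qd": joint speeds; "joint_torque": joint torques, N m; "tool_pos": TCP position; "eef_rot": TCP orientation; "contact_force": force on the tool from outside, world axes, zero at the start; "moment": the same for the moment, N m; "opening": opening from 0.0 (shut) to 1.0 (fully open); "finger_force": force on a finger pad.
Only numpy, scipy, OpenCV 4.12 (cv2) and the standard library are available. Lean on these libraries where they do the work, as an engineer would, in place of code of your own. Each camera call takes 0.05 s, during which the arm holds its last target. There are 200 camera calls.

## Working session

There is one attempt and no reset: what is moved stays moved. The work goes in short steps, Python scripts to look and compute and a shell command to move; the robot and the scene stay as the last step left them, time stands still between calls to the robot, and variables do not carry over. Pictures are saved under pics/ and viewed, at most 10 in all, crops included, and the job is handed in when it is done.

```bash
mkdir -p pics; python3 - <<'E'
from plant import r
import cv2,numpy as np
for n in ("scene","top"):
    s=r.snapshot(n); cv2.imwrite(f"pics/{n}0.png",s["img"][:,:,::-1]); np.savez(f"{n}0.npz",**s)
    print(n,s["mtx"].tolist(),s["cam_to_world"].round(3).tolist(),s.keys())
st=r.get_state(); print({k:np.round(v,3).tolist() for k,v in st.items()})
E
```

```text
scene [[598.6307804090413, 0.0, 315.75706554140913], [0.0, 598.6307804090413, 254.97090126898283], [0.0, 0.0, 1.0]] [[-0.875, -0.305, 0.376, 1.069], [0.484, -0.585, 0.651, 0.905], [0.021, 0.752, 0.659, 1.012], [0.0, 0.0, 0.0, 1.0]] dict_keys(['img', 'mtx', 'cam_to_world'])
top [[501.14668112874085, 0.0, 321.54773671424573], [0.0, 501.14668112874085, 236.8231868043883], [0.0, 0.0, 1.0]] [[0.023, 0.981, -0.191, 0.326], [-1.0, 0.025, 0.01, -0.002], [0.015, 0.191, 0.982, 1.164], [0.0, 0.0, 0.0, 1.0]] dict_keys(['img', 'mtx', 'cam_to_world'])
{'clock': 0.1, 'q': [1.141, 0.69, -0.195, 1.566, 0.157, 0.903, -0.215], 'qd': [-0.002, -0.002, 0.001, -0.002, 0.0, 0.0, -0.002], 'joint_torque': [-0.004, -52.85, -1.272, -15.384, -0.053, 0.002, 0.0], 'tool_pos': [0.279, -0.558, 0.238], 'eef_rot': [0.973, 0.23, -0.0, -0.001], 'contact_force': [0.426, 0.667, -0.408], 'moment': [-0.016, 0.027, -0.039], 'finger_force': 0.0, 'opening': 0.998}
```

View pics/scene0.png

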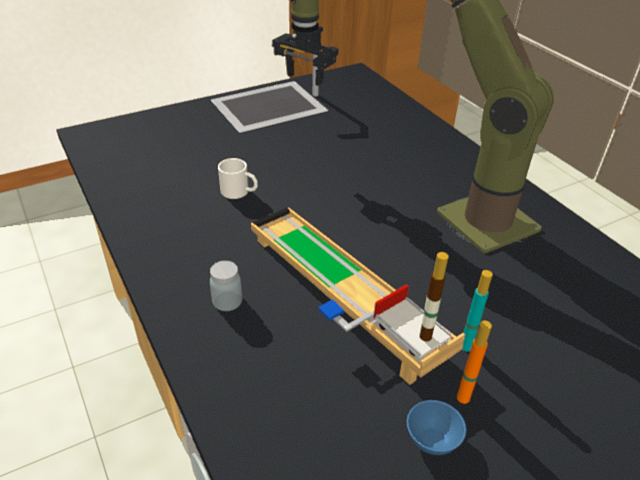

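View pics/top0.png

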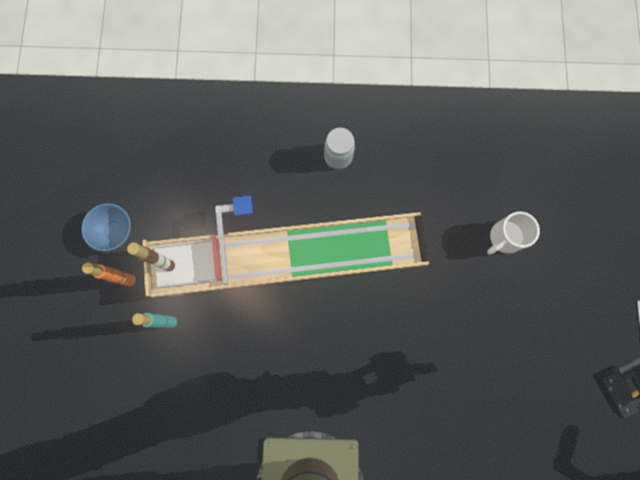

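The scene shows the brown bottle on the tray at (434,300), with turquoise (478,312) and orange (475,365) look-alikes beside the rack. The blue pad is at (331,310), not the bowl at (436,427), and the red bumper is at (391,300). In the top view the pad is at (243,205), the bumper at (218,257), the green strip spans (288–391, 222–275), and the mug is at (515,232).

```bash
cat > h.py <<'E'
import numpy as np,cv2
def mask(img,c):
    h=cv2.cvtColor(img,cv2.COLOR_RGB2HSV)
    lo,hi={"blue":((108,150,120),(125,255,255)),"green":((50,120,60),(75,255,255)),"red":((0,200,90),(4,255,255))}[c]
    m=cv2.inRange(h,lo,hi)
    if c=="red": m|=cv2.inRange(h,(174,190,90),(180,255,255))
    return m
def big(m):
    c=max(cv2.findContours(m,cv2.RETR_EXTERNAL,cv2.CHAIN_APPROX_NONE)[0],key=cv2.contourArea)
    return c
def ray(s,p):
    K=s["mtx"];T=s["cam_to_world"]
    d=T[:3,:3]@np.array([(p[0]-K[0,2])/K[0,0],-(p[1]-K[1,2])/K[1,1],-1]); return T[:3,3],d/np.linalg.norm(d)
def tri(*rs):
    A=sum(np.eye(3)-np.outer(d,d) for o,d in rs); b=sum((np.eye(3)-np.outer(d,d))@o for o,d in rs); return np.linalg.solve(A,b)
def onz(s,p,z):
    o,d=ray(s,p); return o+d*(z-o[2])/d[2]
E
python3 - <<'E'
from h import *
S={n:dict(np.load(n+"0.npz")) for n in("scene","top")}
for c in("blue","green","red"):
  for n in S:
    m=mask(S[n]["img"],c); k=big(m); M=cv2.moments(k); b=cv2.boxPoints(cv2.minAreaRect(k))
    S[n][c]=(M["m10"]/M["m00"],M["m01"]/M["m00"]); S[n][c+"box"]=b
    print(c,n,np.round(S[n][c],1),cv2.contourArea(k),cv2.boundingRect(k),cv2.approxPolyDP(k,3,True)[:,0].tolist())
  print(c,"tri",tri(ray(S["scene"],S["scene"][c]),ray(S["top"],S["top"][c])).round(4))
im=S["scene"]["img"][220:400,300:500]; cv2.imwrite("pics/c1.png",cv2.resize(im,None,fx=3,fy=3,interpolation=2)[:,:,::-1])
E
```

```text
blue scene [330.6 309.2] 261.5 (318, 300, 26, 20) [[332, 300], [318, 307], [329, 319], [343, 311]]
blue top [242.2 203.3] 198.0 (233, 196, 19, 18) [[249, 196], [233, 198], [235, 210], [250, 212]]
blue tri [0.603  0.1636 0.0948]
green scene [316.1 256.2] 1323.5 (279, 229, 74, 55) [[279, 237], [333, 283], [352, 274], [297, 229]]
green top [346.8 247. ] 1863.5 (296, 231, 94, 34) [[386, 232], [298, 241], [302, 246], [305, 242], [300, 249], [306, 249], [311, 260], [296, 264], [389, 254]]
green tri [ 0.5169 -0.0669  0.0314]
red scene [391.1 299.4] 363.0 (374, 285, 34, 32) [[407, 285], [378, 301], [374, 316], [403, 299]]Traceback (most recent call last):
  File "<stdin>", line 5, in <module>
  File "h.py", line 9, in big
    c=max(cv2.findContours(m,cv2.RETR_EXTERNAL,cv2.CHAIN_APPROX_NONE)[0],key=cv2.contourArea)
ValueError: max() iterable argument is empty
```

```bash
sed -i 's/(50,120,60)/(50,90,50)/; s/((0,200,90),(4,255,255))/((0,140,60),(5,255,255))/; s/(174,190,90)/(172,140,60)/' h.py
python3 - <<'E'
from h import *
S={n:dict(np.load(n+"0.npz")) for n in("scene","top")}
for c in("green","red"):
  for n in S:
    m=cv2.morphologyEx(mask(S[n]["img"],c),cv2.MORPH_CLOSE,np.ones((9,9)) if c=="green" else np.ones((3,3))); k=big(m); 
    print(c,n,cv2.contourArea(k),cv2.boundingRect(k),cv2.approxPolyDP(k,3,True)[:,0].tolist(),cv2.boxPoints(cv2.minAreaRect(k)).round(1).tolist())
im=S["scene"]["img"][220:400,300:500]; im2=S["top"]["img"][180:310,130:330]
cv2.imwrite("pics/c1.png",cv2.resize(np.vstack([im,im2]),None,fx=3,fy=3,interpolation=2)[:600,:,::-1])
cv2.imwrite("pics/c1.png",np.hstack([cv2.resize(im,(400,360)),cv2.resize(im2,(400,260))[:, :],][0:1]+[np.vstack([cv2.resize(im2,(400,260)),np.zeros((100,400,3),np.uint8)])])[:,:,::-1])
E
```

```text
green scene 2214.5 (274, 226, 87, 61) [[274, 239], [328, 286], [360, 270], [304, 226]] [[271.70001220703125, 242.0], [292.0, 215.89999389648438], [360.5, 269.3999938964844], [340.1000061035156, 295.5]]
green top 4291.5 (288, 221, 104, 55) [[385, 222], [288, 231], [292, 274], [391, 264]] [[287.0, 230.6999969482422], [386.1000061035156, 219.3000030517578], [391.29998779296875, 264.20001220703125], [292.20001220703125, 275.6000061035156]]
red scene 403.0 (374, 284, 35, 34) [[408, 286], [377, 301], [374, 317], [403, 299]] [[367.70001220703125, 306.70001220703125], [406.20001220703125, 283.0], [412.5, 293.29998779296875], [374.0, 317.0]]Traceback (most recent call last):
  File "<stdin>", line 5, in <module>
  File "h.py", line 9, in big
    c=max(cv2.findContours(m,cv2.RETR_EXTERNAL,cv2.CHAIN_APPROX_NONE)[0],key=cv2.contourArea)
ValueError: max() iterable argument is empty
```

```bash
python3 - <<'E'
from h import *
S={n:dict(np.load(n+"0.npz")) for n in("scene","top")}
A=[(274,239),(328,286),(360,270),(304,226)];B=[(385,222),(288,231),(292,274),(391,264)]
P=np.array([tri(ray(S["scene"],a),ray(S["top"],b)) for a,b in zip(A,B)]);print(P.round(4))
mid=P.mean(0); ax=(P[1]+P[2]-P[0]-P[3])/2; print("mid",mid.round(4),"len",np.linalg.norm(ax).round(3),"yaw of rack y from world y (deg, +=ccw)",np.degrees(np.arctan2(-ax[0],ax[1])).round(2),"slope",(ax[2]/np.linalg.norm(ax)).round(3))
print(cv2.cvtColor(S["top"]["img"],cv2.COLOR_RGB2HSV)[257,208:230].tolist())
# red top edge in scene
a,b=ray(S["scene"],(408,285.5)),ray(S["scene"],(377,300.5))
for z in(.12,.125,.13): print(z,onz(S["scene"],(408,285.5),z).round(4),onz(S["scene"],(377,300.5),z).round(4))
im=S["scene"]["img"][220:400,300:500]; im2=S["top"]["img"][180:310,130:330]
cv2.imwrite("pics/c1.png",np.hstack([cv2.resize(im,(400,360)),np.vstack([cv2.resize(im2,(400,260)),np.zeros((100,400,3),np.uint8)])])[:,:,::-1])
E
```

```text
[[ 0.5809 -0.1576  0.0422]
 [ 0.5513  0.0638  0.0539]
 [ 0.4552  0.0509  0.0518]
 [ 0.4856 -0.1725  0.0383]]
mid [ 0.5183 -0.0539  0.0465] len 0.225 yaw of rack y from world y (deg, +=ccw) 7.68 slope 0.056
[[16, 21, 183], [18, 21, 185], [21, 18, 185], [21, 19, 185], [15, 25, 184], [7, 62, 182], [5, 101, 186], [5, 106, 188], [5, 104, 188], [5, 97, 174], [6, 98, 170], [6, 93, 173], [7, 55, 176], [11, 15, 186], [11, 11, 192], [20, 12, 192], [9, 9, 191], [12, 21, 180], [17, 52, 198], [18, 68, 218], [19, 72, 222], [19, 73, 221]]
0.12 [0.4327 0.2017 0.12  ] [0.5166 0.2084 0.12  ]
0.125 [0.4363 0.2057 0.125 ] [0.5197 0.2123 0.125 ]
0.13 [0.4399 0.2096 0.13  ] [0.5228 0.2162 0.13  ]
```

View pics/c1.png

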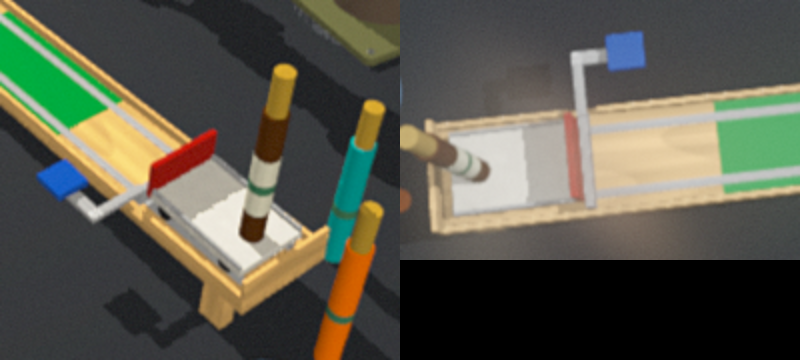

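The crop confirms the brown bottle is on the tray and the blue pad is on the stop lever. The rack origin is about (0.499, 0.090) with yaw 7.7°, and the pad measures (0.603, 0.164, 0.095), against (0.602, 0.163) predicted from the strip. The bumper also agrees.

```bash
python3 -m pendant '[0,0.25,-0.205,0,0,0,0, 0,0.5,-0.41,0,0,0,0, 0,0.75,-0.615,0,0,0,0, 0,1,-0.82,0,0,0,0]' 20
python3 -m pendant '[0,0.25,-0.205,0,0,0,0, 0,0.5,-0.41,0,0,0,0, 0,0.75,-0.615,0,0,0,0, 0,1,-0.82,0,0,0,0]'
python3 -m pendant '[0,0.25,-0.205,0,0,0,0, 0,0.5,-0.41,0,0,0,0, 0,0.75,-0.615,0,0,0,0, 0,1,-0.82,0,0,0,0]'
python3 -m pendant '[0,0.25,-0.205,0,0,0,0, 0,0.5,-0.41,0,0,0,0, 0,0.75,-0.615,0,0,0,0, 0,1,-0.82,0,0,0,0]'
python3 -m pendant '[0,0,0,0,0,0,-0.09, 0,0,0,0,0,0,-0.18, 0,0,0,0,0,0,-0.27, 0,0,0,0,0,0,-0.36, 0,0,0,0,0,0,-0.45, 0,0,0,0,0,0,-0.54, 0,0,0,0,0,0,-0.63, 0,0,0,0,0,0,-0.72, 0,0,0,0,0,0,-0.79, 0,0,0,0,0,0,-0.79, 0,0,0,0,0,0,-0.79]'
python3 - <<'E'
from plant import r; import numpy as np
s=r.get_state(); print({k:np.round(v,4).tolist() for k,v in s.items()})
E
```

```text
clock: 0.5
tool_pos: [0.359, -0.38, 0.2385]
eef_rot: [0.973, 0.23, -0.0, -0.0]
contact_force: [0.9, -0.0, 0.3]
opening: 0.661
finger_force: 0.0
clock: 0.9
tool_pos: [0.4382, -0.2029, 0.2386]
eef_rot: [0.973, 0.23, -0.0, -0.0]
contact_force: [1.1, -0.2, -1.2]
opening: 0.302
finger_force: 0.0
clock: 1.3
tool_pos: [0.5173, -0.0258, 0.2385]
eef_rot: [0.973, 0.23, -0.0, 0.0]
contact_force: [1.3, -1.1, -0.4]
opening: 0.004
finger_force: 0.0
clock: 1.7
tool_pos: [0.5964, 0.1513, 0.2384]
eef_rot: [0.973, 0.23, -0.0, 0.0]
contact_force: [1.0, -1.1, 0.6]
opening: 0.002
finger_force: 0.0
clock: 2.8
tool_pos: [0.596, 0.1493, 0.2384]
eef_rot: [0.659, 0.752, -0.0, -0.0]
contact_force: [0.2, 1.0, -0.4]
opening: 0.004
finger_force: 0.0
{'clock': 2.8, 'q': [-0.0627, 0.7033, -0.4656, 1.5904, 0.3685, 0.937, -0.5225], 'qd': [-0.006, -0.0037, 0.0082, -0.0, -0.002, 0.0001, 0.0013], 'joint_torque': [0.1795, -51.8494, -4.7428, -14.8961, -0.0325, -0.0132, 0.0512], 'tool_pos': [0.596, 0.1493, 0.2384], 'eef_rot': [0.6592, 0.7519, -0.0003, -0.0002], 'contact_force': [0.1874, 1.0324, -0.4233], 'moment': [-0.0374, -0.0737, -0.0276], 'finger_force': 0.0, 'opening': 0.0045}
```

```bash
python3 -m pendant '[0,0.053,0.055,0.3,0,0,0, 0,0.053,0.055,0.6,0,0,0, 0,0.053,0.055,0.8,0,0,0, 0,0.053,0.055,0.89,0,0,0, 0,0.053,0.055,0.89,0,0,0, 0,0.053,0.055,0.89,0,0,0]'
cat >> h.py <<'E'
O=np.array([.499,.090]);Y=np.radians(7.6);UX=np.array([np.cos(Y),np.sin(Y)]);UY=np.array([-np.sin(Y),np.cos(Y)])
def rack(p): d=np.asarray(p)[:2]-O; return np.array([d@UX,d@UY,p[2]])
def sof(s):
    k=cv2.moments(mask(s["img"],"red")); p=(k["m10"]/k["m00"],k["m01"]/k["m00"])
    o,d=ray(s,p); oy=(o[:2]-O)@UY; dy=d[:2]@UY  # plane z=.098+.05*y
    t=(.092+.05*oy-o[2])/(d[2]-.05*dy); return rack(o+t*d)
E
python3 - <<'E'
from h import *; from plant import r
s=r.get_state(); print("tcp rack",rack(s["tool_pos"]).round(4),s["contact_force"])
n=r.snapshot("scene"); print("bumper0",sof(n).round(4),sof(dict(np.load("scene0.npz"))).round(4))
w=r.snapshot("wrist"); cv2.imwrite("pics/h1.png",np.hstack([n["img"][180:380,250:450],w["img"][::2,::2][:200]])[:,:,::-1])
E
```

```text
clock: 3.4
tool_pos: [0.6042, 0.159, 0.1065]
eef_rot: [0.658, 0.753, 0.001, 0.001]
contact_force: [0.4, 0.4, -0.1]
opening: 0.006
finger_force: 0.0
tcp rack [0.1134 0.0545 0.1065] [ 0.4395011   0.42282705 -0.11440794]
bumper0 [-0.0098  0.1148  0.0977] [-0.0093  0.1148  0.0977]
```

View pics/h1.png

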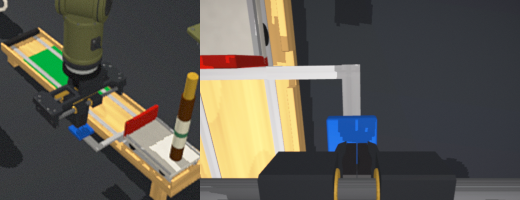

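The fingers hover over the blue pad: in the scene crop they sit at about (80,130), clear of the bumper. Next I press it.

```bash
python3 -m pendant '[0,0,0,0.067,0,0,0, 0,0,0,0.133,0,0,0, 0,0,0,0.2,0,0,0, 0,0,0,0.22,0,0,0]'
```

```text
clock: 3.9
tool_pos: [0.6054, 0.1593, 0.0764]
eef_rot: [0.658, 0.753, 0.002, 0.002]
contact_force: [-7.0, -3.6, 48.2]
opening: 0.009
finger_force: 24.0
```

```bash
python3 -m pendant '[0,-0.2,-0.17,-0.07,0,0,0, 0,-0.42,-0.36,-0.07,0,0,0, 0,-0.65,-0.56,-0.06,0,0,0, 0,-0.867,-0.747,-0.027,0,0,0]'
python3 - <<'E'
from h import *; from plant import r
s=r.get_state(); print("tcp rack",rack(s["tool_pos"]).round(4))
for i in range(4):
    c=r.get_state()["clock"]; n=r.snapshot("scene"); b=sof(n); print(round(c,3),(0.1148-b[1]).round(4),b.round(4),np.count_nonzero(mask(n["img"],"red")))
k=cv2.moments(big(mask(n["img"],"blue"))); print("pad",rack(onz(n,(k["m10"]/k["m00"],k["m01"]/k["m00"]),.078)).round(4))
s=r.get_state(); print(s["clock"],"tcp rack",rack(s["tool_pos"]).round(4)); cv2.imwrite("pics/r1.png",n["img"][150:400,200:520,::-1])
E
```

```text
clock: 4.3
tool_pos: [0.5077, 0.0128, 0.0759]
eef_rot: [0.658, 0.753, -0.001, -0.0]
contact_force: [0.6, -1.1, -0.3]
opening: 0.007
finger_force: 0.0
tcp rack [-0.0016 -0.0777  0.0759]
4.3 0.0554 [-0.0095  0.0594  0.095 ] 424
4.35 0.0639 [-0.0085  0.0509  0.0945] 423
4.4 0.0726 [-0.0083  0.0422  0.0941] 422
4.45 0.0823 [-0.0091  0.0325  0.0936] 422
pad [0.1124 0.0607 0.078 ]
4.5 tcp rack [-0.0005 -0.0769  0.0757]
```

```bash
python3 - <<'E'
from h import *; from plant import r
for i in range(5):
    c=r.get_state()["clock"]; n=r.snapshot("scene"); b=sof(n); print(round(c,3),(0.1148-b[1]).round(4),np.count_nonzero(mask(n["img"],"red")))
s=r.get_state(); print(s["clock"],"tcp rack",rack(s["tool_pos"]).round(4))
E
```

```text
4.5 0.0919 411
4.55 0.1021 407
4.6 0.1125 404
4.65 0.1233 402
4.7 0.1344 401
4.75 tcp rack [ 0.0014 -0.0747  0.0762]
```

```bash
python3 -m pendant '[0,0,0,0,0,0,0, 0,-0.093,0,0.005,0,0,0, 0,-0.25,0,0.012,0,0,0, 0,-0.397,0,0.02,0,0,0, 0,-0.537,0,0.027,0,0,0]'
python3 - <<'E'
from h import *; from plant import r
s=r.get_state(); print("tcp rack",rack(s["tool_pos"]).round(4),s["contact_force"].round(2) if hasattr(s["contact_force"],"round") else s["contact_force"])
E
```

```text
clock: 5.25
tool_pos: [0.5207, -0.0658, 0.0722]
eef_rot: [0.658, 0.753, 0.0, 0.0]
contact_force: [-0.5, -0.5, 0.1]
opening: 0.006
finger_force: 0.0
tcp rack [ 0.0009 -0.1573  0.0722] [-0.48 -0.49  0.09]
```

```bash
python3 -m pendant '[0,-0.127,0,0.006,0,0,0, 0,-0.24,0,0.012,0,0,0, 0,-0.34,0,0.017,0,0,0, 0,-0.427,0,0.021,0,0,0, 0,-0.493,0,0.025,0,0,0, 0,-0.543,0,0.027,0,0,0, 0,-0.577,0,0.029,0,0,0, 0,-0.593,0,0.03,0,0,0, 0,-0.593,0,0.03,0,0,0, 0,-0.593,0,0.03,0,0,0]'
python3 - <<'E'
from h import *; from plant import r
for i in range(2):
  c=r.get_state()["clock"]; n=r.snapshot("scene"); b=sof(n); print(round(c,3),(0.1148-b[1]).round(4),np.count_nonzero(mask(n["img"],"red")))
s=r.get_state(); print(s["clock"],"tcp rack",rack(s["tool_pos"]).round(4),s["contact_force"]); cv2.imwrite("pics/r2.png",cv2.resize(n["img"][130:380,200:520,::-1],None,fx=2,fy=2))
E
```

```text
clock: 6.25
tool_pos: [0.5322, -0.1527, 0.0677]
eef_rot: [0.658, 0.753, 0.0, -0.0]
contact_force: [0.8, -0.5, -0.6]
opening: 0.004
finger_force: 0.3
6.25 0.3562 404
6.3 0.3543 406
6.35 tcp rack [ 0.0007 -0.2451  0.0677] [ 0.0628541  -0.69676107  0.41036195]
```

View pics/r2.png

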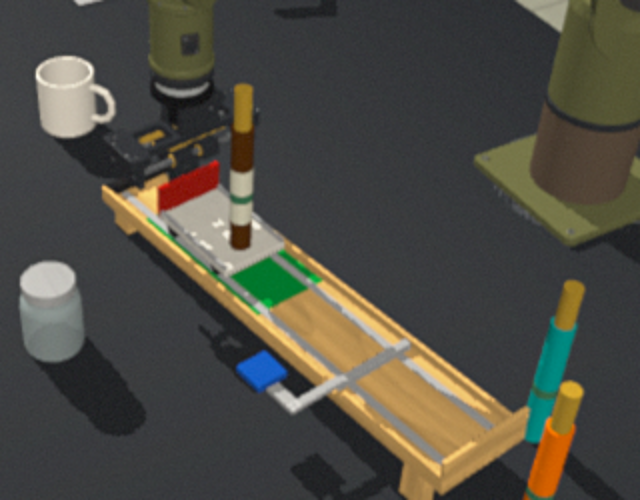

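The trolley stands at about s = 0.355, with the red bumper at (190,185) in the crop resting against the fingers. The bottle is upright. I'll hold here, then lower it.

```bash
python3 -m pendant '[0,0,0,0,0,0,0, 0,0,0,0,0,0,0, 0,0,0,0,0,0,0, 0,0,0,0,0,0,0, 0,0,0,0,0,0,0, 0,0,0,0,0,0,0, 0,0,0,0,0,0,0, 0,0,0,0,0,0,0, 0,0,0,0,0,0,0, 0,0,0,0,0,0,0, 0,0,0,0,0,0,0, 0,0,0,0,0,0,0]' >/dev/null
python3 -m pendant '[0,0,0,0,0,0,0, 0,0,0,0,0,0,0, 0,0,0,0,0,0,0, 0,0,0,0,0,0,0, 0,0,0,0,0,0,0, 0,0,0,0,0,0,0, 0,0,0,0,0,0,0, 0,0,0,0,0,0,0, 0,0,0,0,0,0,0, 0,0,0,0,0,0,0, 0,0,0,0,0,0,0, 0,0,0,0,0,0,0]' >/dev/null
python3 -m pendant '[0,0,0,0,0,0,0, 0,0,0,0,0,0,0, 0,0,0,0,0,0,0, 0,0,0,0,0,0,0, 0,0,0,0,0,0,0, 0,0,0,0,0,0,0, 0,0,0,0,0,0,0, 0,0,0,0,0,0,0]'
python3 - <<'E'
from h import *; from plant import r
c=r.get_state()["clock"]; n=r.snapshot("scene"); print(round(c,3),(0.1148-sof(n)[1]).round(4))
E
python3 -m pendant '[0,-0.015,0,0.001,0,0,0, 0,-0.035,0,0.002,0,0,0, 0,-0.06,0,0.003,0,0,0, 0,-0.09,0,0.0045,0,0,0, 0,-0.12,0,0.006,0,0,0, 0,-0.15,0,0.0075,0,0,0, 0,-0.18,0,0.009,0,0,0, 0,-0.21,0,0.0105,0,0,0, 0,-0.24,0,0.012,0,0,0, 0,-0.27,0,0.0135,0,0,0, 0,-0.3,0,0.015,0,0,0, 0,-0.33,0,0.0165,0,0,0]'
python3 -m pendant '[0,-0.03,0,0.0015,0,0,0, 0,-0.06,0,0.003,0,0,0, 0,-0.085,0,0.004,0,0,0, 0,-0.11,0,0.0055,0,0,0, 0,-0.135,0,0.0065,0,0,0, 0,-0.16,0,0.008,0,0,0, 0,-0.185,0,0.009,0,0,0, 0,-0.21,0,0.01,0,0,0, 0,-0.235,0,0.011,0,0,0, 0,-0.26,0,0.012,0,0,0, 0,-0.285,0,0.012,0,0,0, 0,-0.31,0,0.012,0,0,0]'
python3 - <<'E'
from h import *; from plant import r
for i in range(2):
  c=r.get_state()["clock"]; n=r.snapshot("scene"); print(round(c,3),(0.1148-sof(n)[1]).round(4))
print("tcp rack",rack(r.get_state()["tool_pos"]).round(4))
E
```

```text
clock: 9.55
tool_pos: [0.5322, -0.1534, 0.0677]
eef_rot: [0.658, 0.753, -0.0, 0.0]
contact_force: [0.7, -1.1, 0.1]
opening: 0.003
finger_force: 0.2
9.55 0.3569
clock: 10.8
tool_pos: [0.5388, -0.2028, 0.0652]
eef_rot: [0.658, 0.753, -0.0, 0.0]
contact_force: [-0.3, 0.6, 0.1]
opening: 0.006
finger_force: 0.1
clock: 12.0
tool_pos: [0.545, -0.2488, 0.0634]
eef_rot: [0.658, 0.753, -0.0, -0.0]
contact_force: [0.0, 0.5, 1.2]
opening: 0.007
finger_force: 0.0
12.0 0.4433
12.05 0.4434
tcp rack [ 0.0007 -0.3425  0.0634]
```

```bash
python3 -m pendant '[0,-0.08,0,0,0,0,0, 0,-0.16,0,0,0,0,0, 0,-0.2,0,-0.15,0,0,0, 0,-0.2,0,-0.45,0,0,0, 0,-0.2,0,-0.75,0,0,0, 0,-0.2,0,-1,0,0,0, 0,-0.2,0,-1,0,0,0, 0,-0.2,0,-1,0,0,0]'
python3 - <<'E'
from h import *; from plant import r
n=r.snapshot("scene"); print((0.1148-sof(n)[1]).round(4)); cv2.imwrite("pics/e.png",n["img"][...,::-1])
E
```

```text
clock: 12.9
tool_pos: [0.5491, -0.2796, 0.2142]
eef_rot: [0.659, 0.752, -0.0, 0.001]
contact_force: [-0.0, -0.1, -0.3]
opening: 0.007
finger_force: 0.0
0.4432
```

View pics/e.png

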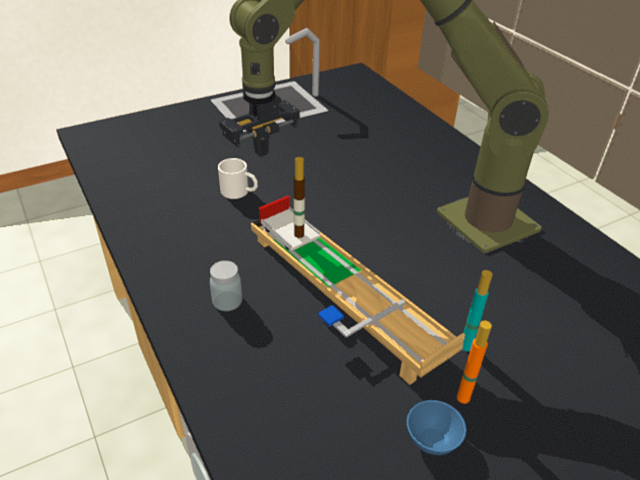

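The trolley is at the buffer with its bumper at (275,208). The bottle stands upright at (299,198), the pad is down at (331,316), and the mug, jar and bowl are where they were. The hand is clear.

```bash
python3 -c "
from plant import r
print(r.finish_job())"
```

```text
the job is handed in; nothing more can be done
None
```

The job is handed in, but no verdict came back: in the camera images the trolley was caught at about 0.355 m, read 0.355–0.357 m through a hold of over 3 s, was lowered to the buffer (about 0.443 m), and the bottle was upright, the pad down and the hand clear.

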